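# Feel for the empty bay and load a cartridge

## Robot

A 7-joint arm with a two-finger parallel gripper is mounted at the origin on the work surface. World frame = base frame: x ahead of the robot, y to its left, z up, the work surface at z = 0. Lengths are in m, angles in rad, forces in N, time in s.
With the tool pointing down it reaches from about 0.4 to 0.85 m from the base axis. Payload 10.4 kg.
Tool frame: the origin (TCP) lies at the centre of the arm's flange, where the gripper is bolted on; the fingertips stand 182 mm ahead of it and the grasp point (between the pads) lies 164 mm ahead of it; z points along the fingers, y is the line along which they close (so a half turn about z gives the same grasp; the last joint's range is limited). The gripper opens to 87 mm and grips with 3 to 60 N. Pads are 19 mm wide; open, the fingers measure 117 mm over their backs; the gripper's body (75 mm by 190 mm) begins 51 mm behind the grasp point.
Start: joints at [1.195, 0.332, -0.065, 1.46, 0.022, 1.35, -0.088], TCP at [0.216, -0.587, 0.405] pointing down, gripper open.
Joint ranges: [-2.6, 2.6], [-0.5, 2.12], [-1.47, 1.34], [0.16, 2.42], [-1.27, 4.41], [0.06, 2.06], [-2.6, 2.6]. Speed limits (rad/s): [2.22, 2.22, 2.79, 2.79, 3.14, 3.14, 3.14].

## Interface

Orientations are given as a unit quaternion [x, y, z, w].
In Python, from bench import r, eyes, job gives the robot as it stands. The module is installed in compiled form; this text tells all that it offers.
- The arm moves only by the shell command python3 -m inch 'ROWS' [OPENING] [FORCE]. ROWS is JSON, a list of rows, each a list of 6 numbers: the shift along the tool's x, y, z normalised to -1 to 1, where 1 is 4 cm, then the turn, a rotation vector about the tool's x, y, z normalised to -1 to 1, where 1 is 0.12 rad. In form: [[x, y, z, wx, wy, wz], ...]. A call has exactly 5 rows; each row shifts and turns the commanded pose from where the row before left it, along the tool's axes as they then stand; what a row does not reach is not made up. A row lasts 1/12 s, in which the tool goes at most 41.7 mm and 7.16 degrees, less where a joint would pass 70% of its speed; a pose out of reach is approached as far as the arm can. A call with a number of a shift or a turn outside -1 to 1 is refused whole. A call with a gripper value outside its range is refused whole. OPENING is the gripper command: -1 is shut, 1 is fully open, values between are in proportion, set as the call begins (- or left out, the last holds). The fingers move at their own pace and stop on an object; FORCE is the grip in N (left out, the last holds). Time passes only in rows, so rows that do not move let the fingers close, or fill a call up. It gives the time, the measured TCP pose, the force, the opening and the grip force at its end, in the units of the state.
- r.read_state(): the state, without advancing time (a new reading comes with each control period).
- eyes.camera(name): name is "side" or "top"; returns a dict with "pixels" (420x560x3 uint8, red, green, blue), "fx", "fy", "cx", "cy" (pixels), "extrinsics" (4x4, takes a point from camera to world coordinates). Camera axes: x right, y down, z forward; pixel columns grow to the right and rows downward; lengths in m; the calibration is good to about 2 mm. A picture is of the moment at which its call begins. There is no depth.
- job.close_job(): hands the job in; it is judged then, once.
The state is a dict: "time": time; "joint_positions": joint angles; "joint_vel": joint speeds; "joint_torque": joint torques, N m; "ee_pos": TCP position; "eef_rot": TCP orientation; "ft_force": force on the tool from outside, world axes, zero at the start; "torque": the same for the moment, N m; "width": finger opening in m; "grip_force": force on a finger pad.
Only numpy, scipy, OpenCV 4.12 (cv2) and the standard library are available. Lean on these libraries where they do the work, as an engineer would, in place of code of your own. Each camera call takes 0.05 s, during which the arm holds its last target. There are 200 camera calls.

## Task

Two of the three sloping bays of the analyser's dock still have a spent core stuck deep inside, and one is empty; which one changes each time. Before you pick up anything, feel down into the bays with closed fingertips until you have touched the bottom of the empty one; then take the narrower of the two tabbed cartridges and push it fully home into that bay before you let go of it. Leave the wide cartridge and the other things on the table where they are.

Things in the scene. Friction and masses are not known exactly. Their poses are not given: they have to be found in the camera images.
- dock: Fixed white dock, 310 mm wide; origin on the table under the row of bay mouths; x away from the robot at yaw 0, y along the row to the left, z up. Three equal bays in a block 74 mm thick; their flat mouth plane faces up and to the dock's +x, 25 deg from level, 20 mm walls between bays, 12 mm rims. A level housing on the robot's side, top 86 mm up, spans x -60 to -145 mm. Turned up to 0.25 rad.
- bay_left (a point): Mouth centre of the left (+y) bay, in the mouth plane, 85 mm above the table. z points out along the bay's axis, 25 deg from vertical, leaning to the dock's +x, away from the robot; y along the row to the left; x down the slope. The bay is straight-walled, 50 mm (x) by 70 mm (y). Fully home, the cartridge's centre coincides with this point and its z with this z.
- bay_middle (a point): The same for the middle bay, 90 mm from its neighbours. Every bay is 50 mm deep from mouth to bottom if empty; a stuck spent core fills the whole section and leaves only 24 mm of depth. Cores and the bottom look alike (black), are rigid and immovable, flat and square to the axis.
- bay_right (a point): The same for the right bay (on the dock's -y side).
- cartridge (a point): Centre (50 mm above the underside) of the new, narrower cartridge, loose, upright on the table, z up, 100 mm tall, 0.15 to 0.31 kg. White body 46 mm (x) by 66 mm (y), 62 mm tall, lowest 8 mm set in by 3 mm all round; central grey grip tab on top 36 mm (x) by 30 mm (y), 38 mm tall. Fits a bay either way round, 2 mm to spare on each side.
- wide_cartridge (a point): Centre (50 mm up) of another make's cartridge, alike but 92 mm wide (y) in place of 66 mm: too wide for the bays. It stands near the new one, and the two change places. Leave it.
- tub: White round tub, 84 mm across, 65 mm tall; origin under its centre. Leave it.
- tape_roll: Grey ring, 100 mm across, 48 mm tall, lying flat; origin under its centre. Leave it.
- bottle: White bottle, 64 mm across, 150 mm tall; origin under its centre. Leave it.
- pot: Grey open pot, 76 mm across, 90 mm tall; origin under its centre. Leave it.
- carton: Cardboard box 70 x 120 x 60 mm; origin under its centre. Leave it.
Mind the look-alikes: they are no part of the job. What is shaped like the part that bears cartridge but blue or orange is not meant.

How it is judged:
By the outcome, as a careful person would: the job done as asked, in the order asked, and still so for the second after the job is handed in, with the robot touching nothing.
It also fails if it takes over 64 s, if anything falls off the work surface, if the arm or the gripper's body presses on something with over 40 N, if the wrist force passes 120 N, or if a joint passes its speed limit or range.

## Working session

There is one attempt and no reset: what is moved stays moved. The work goes in short steps, Python scripts to look and compute and a shell command to move; the robot and the scene stay as the last step left them, time stands still between calls to the robot, and variables do not carry over. Pictures are saved under pics/ and viewed, at most 10 in all, crops included, and the job is handed in when it is done.

```bash
mkdir -p pics; python3 - <<'E'
from bench import r,eyes,job
import cv2,numpy as np
s=r.read_state(); print(s)
for n in("side","top"):
    c=eyes.camera(n); cv2.imwrite(f"pics/{n}0.png",cv2.cvtColor(c["pixels"],cv2.COLOR_RGB2BGR))
    print(n,c["fx"],c["fy"],c["cx"],c["cy"],np.round(c["extrinsics"],4).tolist())
E
```

```text
{'time': 0.0, 'joint_positions': array([ 1.19545084,  0.33288636, -0.06469845,  1.46094956,  0.02160637,
        1.34991814, -0.08850645]), 'joint_vel': array([ 0.00070084, -0.00069243, -0.00038144,  0.00129372, -0.00086696,
        0.00110909, -0.0001021 ]), 'joint_torque': array([-1.51527151e-03, -6.23260832e+01,  2.39075051e-02, -3.89898562e+01,
       -6.14033989e-02,  3.97084840e-02,  1.82588451e-04]), 'ee_pos': array([ 0.21588009, -0.58639196,  0.40394077]), 'eef_rot': array([ 9.84485056e-01,  1.75466915e-01, -1.65628768e-04, -7.13855855e-04]), 'ft_force': array([-0.33793665, -0.27581577, -0.34372727]), 'torque': array([ 0.05942449, -0.00017305, -0.02819927]), 'grip_force': 0.0, 'width': 0.08671684332342769}
side 442.62375422819645 442.62375422819645 274.2327619909209 212.4902574278241 [[-0.7479, -0.4425, 0.4948, 0.0015], [-0.6636, 0.4772, -0.5762, 0.6198], [0.0188, -0.7593, -0.6505, 0.7762], [0.0, 0.0, 0.0, 1.0]]
top 510.1376380732704 510.1376380732704 271.7552467879217 204.91478430061437 [[-0.023, -0.9934, 0.1127, 0.391], [-0.9996, 0.0248, 0.0146, -0.0026], [-0.0173, -0.1123, -0.9935, 1.3091], [0.0, 0.0, 0.0, 1.0]]
```

View pics/side0.png

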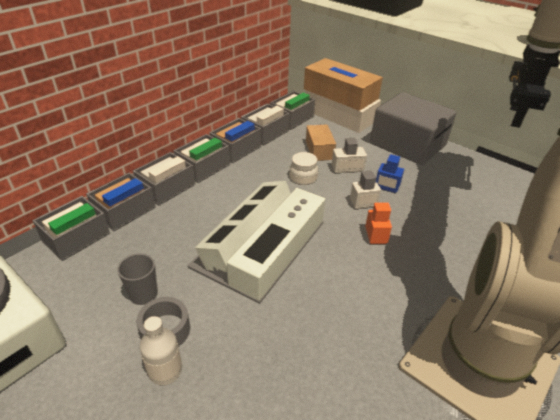

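View pics/top0.png

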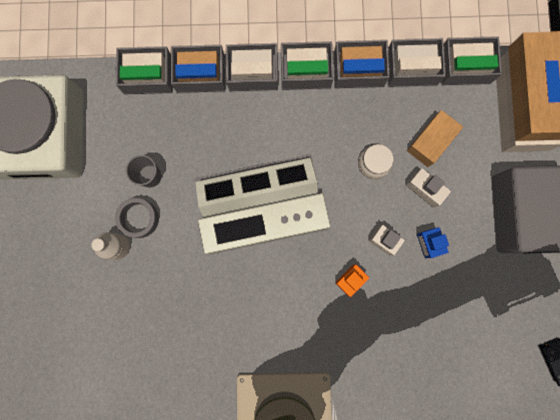

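The side view shows the dock at about (260,235), with the narrow tabbed cartridge at (367,190) and the wide one at (349,157). In the top view the bays are at (219,189), (256,182) and (292,175), the narrow cartridge at (388,238) and the wide one at (428,186). Blue (433,242) and orange (352,280) are decoys.

```bash
python3 - <<'E'
import cv2,numpy as np
t=cv2.imread("pics/top0.png");s=cv2.imread("pics/side0.png")
a=cv2.resize(t[150:260,185:335],None,fx=4,fy=4,interpolation=cv2.INTER_CUBIC)[:, :]
b=cv2.resize(t[215:260,365:410],(190,190),interpolation=cv2.INTER_CUBIC)
c=cv2.resize(s[165:215,345:390],(190,211),interpolation=cv2.INTER_CUBIC)
o=np.zeros((440,800,3),np.uint8);o[:a.shape[0],:600]=a;o[:190,605:795]=b;o[200:411,605:795]=c
cv2.imwrite("pics/crop1.png",o)
E
```

```text
(no output)
```

View pics/crop1.png

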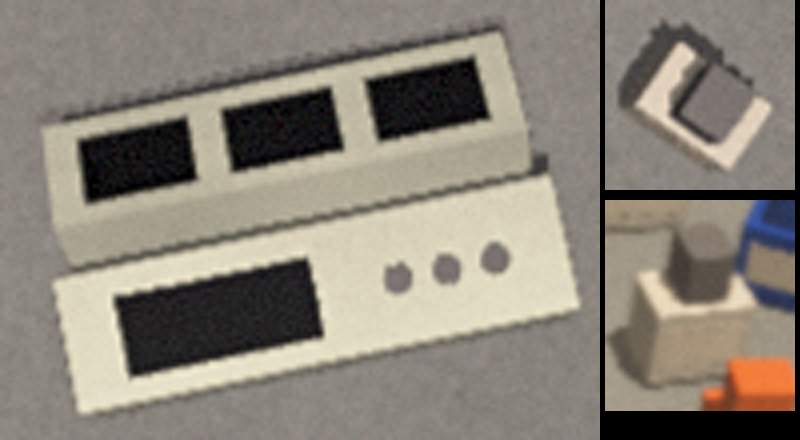

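Bay mouths come out cleanly as dark quads, and the narrow cartridge's white top face is well visible (corners about (372,240), (393,255), (404,240) and (384,224) in the top view).

```bash
cat > h.py <<'E'
import sys,json,numpy as np,cv2
from scipy.spatial.transform import Rotation as R
from bench import r,eyes,job
def ray(c,uv,z):
    E=c["extrinsics"];d=E[:3,:3]@[(uv[0]-c["cx"])/c["fx"],(uv[1]-c["cy"])/c["fy"],1];o=E[:3,3]
    return o+d*(z-o[2])/d[2]
def go(p,Rt,tip=None):
    """print what is left to go, in move units; tip: p is the point this far ahead of TCP"""
    s=r.read_state();q=R.from_quat(s["eef_rot"]);p=np.array(p,float)
    rv=(q.inv()*Rt).as_rotvec()
    if tip: p=p-Rt.apply([0,0,tip])
    print("t",round(s["time"],2),"turn",np.round(rv/.12,2),"shift now",np.round(q.inv().apply(p-s["ee_pos"])/.04,2),"shift after turn",np.round(Rt.inv().apply(p-s["ee_pos"])/.04,2),"F",np.round(s["ft_force"],1))
def frame(x,z):
    x=np.array(x,float);z=np.array(z,float);z/=np.linalg.norm(z);x-=z*(x@z);x/=np.linalg.norm(x)
    return R.from_matrix(np.c_[x,np.cross(z,x),z])
E
cat > find.py <<'E'
from h import *
c=eyes.camera("top");im=c["pixels"];m=im.max(2)
d=((m<60)*255).astype(np.uint8);d[:158]=0;d[206:]=0;d[:,:195]=0;d[:,325:]=0
B=[]
for k in cv2.findContours(d,cv2.RETR_EXTERNAL,cv2.CHAIN_APPROX_NONE)[0]:
    if cv2.contourArea(k)>250:
        M=cv2.moments(k);uv=(M["m10"]/M["m00"],M["m01"]/M["m00"]);B.append(ray(c,uv,.085));print("bay",np.round(uv,1),B[-1].round(4),cv2.minAreaRect(k)[1])
B=sorted(B,key=lambda b:-b[1]);B=np.array(B);e=B[0]-B[2];print("spacing",np.linalg.norm(e)/2,"yaw",np.arctan2(-e[0],e[1]))
w=((m>150)*255).astype(np.uint8)
w2=np.zeros_like(w);w2[218:260,366:410]=w[218:260,366:410]
k=max(cv2.findContours(w2,cv2.RETR_EXTERNAL,cv2.CHAIN_APPROX_NONE)[0],key=cv2.contourArea)
bx=cv2.boxPoints(cv2.minAreaRect(k));P=np.array([ray(c,u,.062) for u in bx]);print("cart",bx.round(1).tolist(),P.mean(0).round(4),[np.linalg.norm(P[i]-P[i-1]).round(4) for i in range(4)])
L=max([P[i]-P[i-1] for i in range(4)],key=np.linalg.norm);print("long axis ang",np.arctan2(L[1],L[0]))
E
python3 find.py
```

```text
bay [218.9 189.6] [0.5705 0.1429 0.085 ] (15.090267181396484, 27.759910583496094)
bay [255.1 182. ] [0.5869 0.0545 0.085 ] (15.141768455505371, 27.656906127929688)
bay [291.4 174.4] [ 0.6034 -0.0341  0.085 ] (15.141768455505371, 27.39939308166504)
spacing 0.0900104212784721 yaw 0.18382200485261324
cart [[371.20001220703125, 240.0], [382.0, 224.3000030517578], [405.0, 240.10000610351562], [394.29998779296875, 255.8000030517578]] [ 0.4396 -0.2652  0.062 ] [np.float64(0.0669), np.float64(0.0467), np.float64(0.0671), np.float64(0.0465)]
long axis ang -2.205264313294585
```

```bash
cat >> h.py <<'E'
yaw=.1838;X=np.array([np.cos(yaw),np.sin(yaw),0]);S,C=np.sin(np.radians(25)),np.cos(np.radians(25))
OUT=S*X+C*np.array([0,0,1])
BAY=dict(left=np.array([.5705,.1429,.085]),middle=np.array([.5869,.0545,.085]),right=np.array([.6034,-.0341,.085]))
RB=frame(X,-OUT)
def bay(n,h,tip=.182): go(BAY[n]+OUT*h,RB,tip)
E
python3 -c "
from h import *
bay('right',.05)"
```

```text
t 0.15 turn [ 0.3  -3.63  1.39] shift now [16.28 -9.2   2.73] shift after turn [ 14.29 -11.81  -3.66] F [0.  0.6 0.1]
```

```bash
python3 -m inch '[[0,0,0,0.06,-0.73,0.28],[0,0,0,0.06,-0.73,0.28],[0,0,0,0.06,-0.73,0.28],[0,0,0,0.06,-0.73,0.28],[0,0,0,0.06,-0.73,0.28]]' -1 20
python3 -m inch '[[0.7,-0.6,-0.18,0,0,0],[0.7,-0.6,-0.18,0,0,0],[0.7,-0.6,-0.18,0,0,0],[0.7,-0.6,-0.18,0,0,0],[0.7,-0.6,-0.18,0,0,0]]'
python3 -m inch '[[0.7,-0.6,-0.18,0,0,0],[0.7,-0.6,-0.18,0,0,0],[0.7,-0.6,-0.18,0,0,0],[0.7,-0.6,-0.18,0,0,0],[0.7,-0.6,-0.18,0,0,0]]'
python3 -m inch '[[0.7,-0.6,-0.18,0,0,0],[0.7,-0.6,-0.18,0,0,0],[0.7,-0.6,-0.18,0,0,0],[0.7,-0.6,-0.18,0,0,0],[0,0,0,0,0,0]]'
python3 -c "
from h import *
bay('right',.05)"
```

```text
time: 0.57
ee_pos: [0.2161, -0.5865, 0.4048]
eef_rot: [0.972, 0.088, -0.219, 0.021]
ft_force: [0.2, 0.3, -0.8]
width: 0.0615
grip_force: 0.0
time: 0.98
ee_pos: [0.3347, -0.4412, 0.3773]
eef_rot: [0.972, 0.089, -0.217, 0.021]
ft_force: [0.5, -1.3, 0.9]
width: 0.0286
grip_force: 0.0
time: 1.4
ee_pos: [0.4526, -0.2975, 0.3503]
eef_rot: [0.972, 0.089, -0.217, 0.021]
ft_force: [0.7, -0.5, -0.3]
width: 0.0017
grip_force: 0.0
time: 1.82
ee_pos: [0.5495, -0.1766, 0.3273]
eef_rot: [0.972, 0.094, -0.216, 0.019]
ft_force: [-0.1, 1.1, -0.5]
width: 0.0008
grip_force: 0.0
t 1.82 turn [-0.    0.01  0.07] shift now [ 4.38 -3.22 -1.15] shift after turn [ 4.35 -3.25 -1.15] F [-0.1  1.1 -0.5]
```

```bash
python3 -m inch '[[0.75,-0.55,-0.2,0,0,0.07],[0.75,-0.55,-0.2,0,0,0],[0.75,-0.55,-0.2,0,0,0],[0.75,-0.55,-0.2,0,0,0],[0.75,-0.55,-0.2,0,0,0]]'
python3 -m inch '[[0.6,-0.5,-0.15,0,0,0],[0,0,0,0,0,0],[0,0,0,0,0,0],[0,0,0,0,0,0],[0,0,0,0,0,0]]'
python3 - <<'E'
from h import *
bay('right',.05)
for n in("side","top"):
    c=eyes.camera(n);p=c["pixels"]
    a=p[150:300,180:360] if n=="side" else p[120:270,180:360]
    cv2.imwrite(f"pics/{n}1.png",cv2.resize(a[...,::-1],None,fx=2.2,fy=2.2,interpolation=cv2.INTER_CUBIC))
cv2.imwrite("pics/both1.png",np.hstack([cv2.imread("pics/side1.png"),cv2.imread("pics/top1.png")]))
E
```

```text
time: 2.23
ee_pos: [0.6782, -0.0479, 0.3003]
eef_rot: [0.972, 0.084, -0.217, 0.021]
ft_force: [0.7, -0.6, -0.1]
width: 0.0005
grip_force: 0.0
time: 2.65
ee_pos: [0.6974, -0.0267, 0.2963]
eef_rot: [0.972, 0.084, -0.217, 0.022]
ft_force: [-0.1, -0.2, 0.4]
width: 0.0002
grip_force: 0.0
t 2.65 turn [ 0.01  0.02 -0.1 ] shift now [ 0.11 -0.25 -0.02] shift after turn [ 0.11 -0.25 -0.02] F [-0.1 -0.2  0.4]
```

View pics/both1.png

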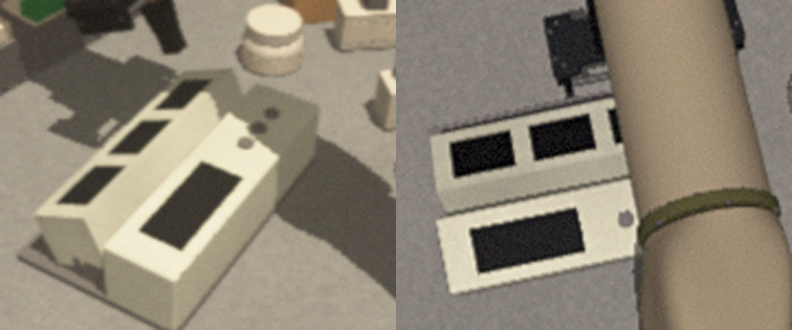

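The side view shows the closed tips hovering above the right bay (crop (175,45)), so next is descending along the bay axis.

```bash
python3 -m inch '[[0.11,-0.25,0,0,0,-0.1],[0,0,0.5,0,0,0],[0,0,0.5,0,0,0],[0,0,0.4,0,0,0],[0,0,0.25,0,0,0]]'
python3 -c "
from h import *
bay('right',-.02)"
python3 -m inch '[[0,0,0.05,0,0,0],[0,0,0.05,0,0,0],[0,0,0.05,0,0,0],[0,0,0.05,0,0,0],[0,0,0,0,0,0]]'
python3 -c "
from h import *
bay('right',-.02)"
```

```text
time: 3.17
ee_pos: [0.6714, -0.0197, 0.2329]
eef_rot: [0.972, 0.091, -0.218, 0.02]
ft_force: [0.5, -0.3, 1.3]
width: 0.0007
grip_force: 0.0
t 3.17 turn [0.   0.03 0.02] shift now [-0.01  0.04  0.03] shift after turn [-0.01  0.04  0.03] F [ 0.5 -0.3  1.3]
time: 3.58
ee_pos: [0.6694, -0.0203, 0.228]
eef_rot: [0.972, 0.09, -0.216, 0.02]
ft_force: [-0.0, -0.3, 0.4]
width: 0.0003
grip_force: 0.0
t 3.58 turn [0.01 0.01 0.01] shift now [-0.02  0.04 -0.1 ] shift after turn [-0.02  0.04 -0.1 ] F [-0.  -0.3  0.4]
```

```bash
python3 -m inch '[[0,0,0.04,0,0,0],[0,0,0.04,0,0,0],[0,0,0.04,0,0,0],[0,0,0.04,0,0,0],[0,0,0,0,0,0]]'
python3 -c "
from h import *
bay('right',-.02)"
```

```text
time: 4.0
ee_pos: [0.6683, -0.0203, 0.2283]
eef_rot: [0.973, 0.09, -0.213, 0.02]
ft_force: [3.1, 2.8, 36.5]
width: 0.0007
grip_force: 17.3
t 4.0 turn [ 0.02 -0.05  0.01] shift now [ 0.01  0.04 -0.1 ] shift after turn [ 0.01  0.04 -0.1 ] F [ 3.1  2.8 36.5]
```

The right bay stops at 24 mm with 36 N, so it holds a core. On to the middle bay.

```bash
python3 -m inch '[[0,0,-0.5,0,0,0],[0,0,-0.7,0,0,0],[0,-0.5,-0.4,0,0,0],[0,-0.8,0,0,0,0],[0,-0.8,0,0,0,0]]'
python3 -m inch '[[0,-0.11,0,0,0,0],[0,0,0,0,0,0],[0,0,0,0,0,0],[0,0,0.3,0,0,0],[0,0,0.3,0,0,0]]'
python3 -c "
from h import *
bay('middle',-.02)"
```

```text
time: 4.42
ee_pos: [0.6781, 0.0667, 0.2808]
eef_rot: [0.972, 0.089, -0.215, 0.02]
ft_force: [0.2, 1.0, -0.5]
width: 0.0005
grip_force: 0.0
time: 4.83
ee_pos: [0.6673, 0.067, 0.2578]
eef_rot: [0.972, 0.089, -0.216, 0.02]
ft_force: [0.3, 0.1, 0.1]
width: 0.0005
grip_force: 0.0
t 4.83 turn [ 0.01  0.01 -0.01] shift now [-0.02 -0.06  0.72] shift after turn [-0.02 -0.06  0.72] F [0.3 0.1 0.1]
```

```bash
python3 -m inch '[[0,-0.06,0.25,0,0,0],[0,0,0.25,0,0,0],[0,0,0.2,0,0,0],[0,0,0.06,0,0,0],[0,0,0,0,0,0]]'
python3 -m inch '[[0,0,0.04,0,0,0],[0,0,0.04,0,0,0],[0,0,0.04,0,0,0],[0,0,0.04,0,0,0],[0,0,0,0,0,0]]'
python3 -c "
from h import *
bay('middle',-.02)"
```

```text
time: 5.25
ee_pos: [0.6533, 0.0686, 0.2294]
eef_rot: [0.972, 0.09, -0.217, 0.02]
ft_force: [0.2, 0.3, -0.2]
width: 0.0005
grip_force: 0.0
time: 5.67
ee_pos: [0.6521, 0.0688, 0.2282]
eef_rot: [0.972, 0.09, -0.214, 0.02]
ft_force: [2.6, -1.1, 20.2]
width: 0.0006
grip_force: 9.7
t 5.67 turn [ 0.01 -0.02  0.01] shift now [ 0.    0.05 -0.1 ] shift after turn [ 0.    0.05 -0.1 ] F [ 2.6 -1.1 20.2]
```

The middle bay has a core too (24 mm, 20 N), so I move to the left bay and must touch its bottom at 50 mm.

```bash
python3 -m inch '[[0,0,-0.5,0,0,0],[0,0,-0.7,0,0,0],[0,-0.5,-0.4,0,0,0],[0,-0.8,0,0,0,0],[0,-0.8,0,0,0,0]]'
python3 -m inch '[[0,-0.2,0,0,0,0],[0,0,0,0,0,0],[0,0,0.4,0,0,0],[0,0,0.4,0,0,0],[0,0,0.4,0,0,0]]'
python3 -c "
from h import *
bay('left',-.045)"
```

```text
time: 6.08
ee_pos: [0.6629, 0.1562, 0.2839]
eef_rot: [0.972, 0.089, -0.215, 0.02]
ft_force: [0.3, 0.4, -0.3]
width: 0.0005
grip_force: 0.0
time: 6.5
ee_pos: [0.6409, 0.1588, 0.2384]
eef_rot: [0.972, 0.09, -0.216, 0.02]
ft_force: [-0.9, 0.5, -0.3]
width: 0.0003
grip_force: 0.0
t 6.5 turn [0.01 0.01 0.  ] shift now [-0.01  0.07  0.81] shift after turn [-0.01  0.07  0.81] F [-0.9  0.5 -0.3]
```

```bash
python3 -m inch '[[0,0.07,0.15,0,0,0],[0,0,0.1,0,0,0],[0,0,0.1,0,0,0],[0,0,0.05,0,0,0],[0,0,0,0,0,0]]'
python3 -m inch '[[0,0,0.15,0,0,0],[0,0,0.15,0,0,0],[0,0,0.1,0,0,0],[0,0,0,0,0,0],[0,0,0,0,0,0]]'
python3 -c "
from h import *
bay('left',-.045)"
```

```text
time: 6.92
ee_pos: [0.6346, 0.1561, 0.2245]
eef_rot: [0.972, 0.09, -0.217, 0.02]
ft_force: [0.2, -0.5, -0.1]
width: 0.0007
grip_force: 0.0
time: 7.33
ee_pos: [0.6276, 0.1549, 0.2095]
eef_rot: [0.972, 0.09, -0.217, 0.02]
ft_force: [0.2, -0.3, 0.7]
width: 0.0004
grip_force: 0.0
t 7.33 turn [0.01 0.03 0.01] shift now [-0.01  0.03  0.01] shift after turn [-0.01  0.03  0.01] F [ 0.2 -0.3  0.7]
```

```bash
python3 -m inch '[[0,0,0.05,0,0,0],[0,0,0.05,0,0,0],[0,0,0.04,0,0,0],[0,0,0.04,0,0,0],[0,0,0,0,0,0]]'
python3 -c "
from h import *
bay('left',-.05)"
```

```text
time: 7.75
ee_pos: [0.6252, 0.1544, 0.2046]
eef_rot: [0.972, 0.09, -0.216, 0.02]
ft_force: [0.9, -0.2, 8.8]
width: 0.0003
grip_force: 4.2
t 7.75 turn [0.01 0.01 0.01] shift now [-0.    0.03  0.  ] shift after turn [-0.    0.03  0.  ] F [ 0.9 -0.2  8.8]
```

```bash
python3 -m inch '[[0,0,0.05,0,0,0],[0,0,0,0,0,0],[0,0,-0.5,0,0,0],[0,0,-0.8,0,0,0],[0,0,-0.9,0,0,0]]'
python3 -m inch '[[0,0,-0.9,0,0,0],[0,0,-0.9,0,0,0],[0,0,0,0,0,0],[0,0,0,0,0,0],[0,0,0,0,0,0]]' 1 20
cat >> h.py <<'E'
CART=np.array([.4396,-.2652,0]);CA=-.635
RC=frame([np.cos(CA),np.sin(CA),0],[0,0,-1])
def cart(z): go(CART+[0,0,z],RC,.164)
E
python3 -c "
from h import *
cart(.18)"
```

```text
time: 8.17
ee_pos: [0.6604, 0.1609, 0.281]
eef_rot: [0.972, 0.09, -0.218, 0.02]
ft_force: [0.7, 0.0, 0.5]
width: 0.0009
grip_force: 0.0
time: 8.58
ee_pos: [0.6906, 0.1668, 0.3455]
eef_rot: [0.972, 0.091, -0.217, 0.02]
ft_force: [0.4, -0.6, -0.4]
width: 0.0257
grip_force: 0.0
t 8.58 turn [1.5  3.45 6.73] shift now [-7.37  9.46  3.51] shift after turn [ 1.36 12.42  0.04] F [ 0.4 -0.6 -0.4]
```

```bash
python3 -m inch '[[0,0,0,0.19,0.43,0.84],[0,0,0,0.19,0.43,0.84],[0,0,0,0.19,0.43,0.84],[0,0,0,0.19,0.43,0.84],[0,0,0,0.19,0.43,0.84]]'
python3 -m inch '[[0,0,0,0.19,0.43,0.84],[0,0,0,0.19,0.43,0.84],[0,0,0,0.19,0.43,0.84],[0.1,0.95,0,0,0,0],[0.1,0.95,0,0,0,0]]'
python3 -m inch '[[0.1,0.95,0,0,0,0],[0.1,0.95,0,0,0,0],[0.1,0.95,0,0,0,0],[0.1,0.95,0,0,0,0],[0.1,0.95,0,0,0,0]]'
python3 -m inch '[[0.1,0.95,0,0,0,0],[0.1,0.95,0,0,0,0],[0.1,0.95,0,0,0,0],[0.1,0.9,0,0,0,0],[0,0,0,0,0,0]]'
python3 -c "
from h import *
cart(.15)"
```

```text
time: 9.0
ee_pos: [0.6902, 0.1662, 0.3446]
eef_rot: [0.982, -0.167, -0.084, 0.007]
ft_force: [-1.0, -0.1, 0.3]
width: 0.0588
grip_force: 0.0
time: 9.42
ee_pos: [0.6504, 0.1024, 0.344]
eef_rot: [0.951, -0.31, -0.002, -0.001]
ft_force: [1.3, -1.0, 0.3]
width: 0.0854
grip_force: 0.0
time: 9.83
ee_pos: [0.5533, -0.0656, 0.3443]
eef_rot: [0.95, -0.312, -0.002, -0.001]
ft_force: [0.9, -1.1, 1.1]
width: 0.087
grip_force: 0.0
time: 10.25
ee_pos: [0.4748, -0.2011, 0.3441]
eef_rot: [0.948, -0.317, -0.002, 0.0]
ft_force: [0.8, -0.7, -0.0]
width: 0.0868
grip_force: 0.0
t 10.25 turn [ 0.02  0.03 -0.08] shift now [0.26 1.81 0.76] shift after turn [0.24 1.81 0.75] F [ 0.8 -0.7 -0. ]
```

```bash
python3 -m inch '[[0.13,0.9,0,0,0,-0.08],[0.12,0.9,0,0,0,0],[0,0,0,0,0,0],[0,0,0,0,0,0],[0,0,0,0,0,0]]'
python3 -c "
from h import *
cart(.085)"
python3 - <<'E'
from h import *
o=[]
for n,(a,b,u,v) in dict(side=(90,240,300,440),top=(180,330,320,460)).items():
    p=eyes.camera(n)["pixels"];o.append(cv2.resize(p[a:b,u:v,::-1],None,fx=2.8,fy=2.8,interpolation=cv2.INTER_CUBIC))
cv2.imwrite("pics/pre.png",np.hstack(o))
E
```

```text
time: 10.67
ee_pos: [0.4449, -0.2577, 0.3444]
eef_rot: [0.951, -0.308, -0.001, -0.001]
ft_force: [-0.1, 0.3, -0.5]
width: 0.0865
grip_force: 0.0
t 10.67 turn [-0.02  0.03  0.08] shift now [0.01 0.23 2.38] shift after turn [0.01 0.23 2.38] F [-0.1  0.3 -0.5]
```

View pics/pre.png

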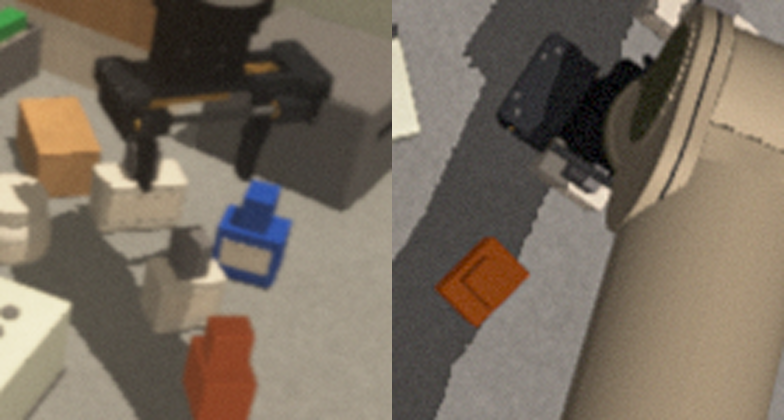

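The side view shows the open fingers straddling above the narrow cartridge's tab (crop (190,245)). Blue stands clear of the fingers.

```bash
python3 -m inch '[[0,0.23,0.2,0,0,0.08],[0,0,0.6,0,0,0],[0,0,0.6,0,0,0],[0,0,0.5,0,0,0],[0,0,0.3,0,0,0]]'
python3 -m inch '[[0,0,0.17,0,0,0],[0,0,0,0,0,0],[0,0,0,0,0,0],[0,0,0,0,0,0],[0,0,0,0,0,0]]'
python3 -c "
from h import *
cart(.085)"
```

```text
time: 11.18
ee_pos: [0.4388, -0.265, 0.2543]
eef_rot: [0.95, -0.312, -0.002, -0.001]
ft_force: [-1.1, -1.1, 0.0]
width: 0.0869
grip_force: 0.0
time: 11.6
ee_pos: [0.44, -0.2657, 0.2514]
eef_rot: [0.95, -0.312, 0.0, -0.001]
ft_force: [-0.4, 0.5, -0.4]
width: 0.0871
grip_force: 0.0
t 11.6 turn [-0.02  0.    0.  ] shift now [-0.02 -0.    0.06] shift after turn [-0.02 -0.    0.06] F [-0.4  0.5 -0.4]
```

```bash
python3 -m inch '[[0,0,0.05,0,0,0],[0,0,0,0,0,0],[0,0,0,0,0,0],[0,0,0,0,0,0],[0,0,0,0,0,0]]' -1 45
python3 -m inch '[[0,0,0,0,0,0],[0,0,0,0,0,0],[0,0,0,0,0,0],[0,0,0,0,0,0],[0,0,0,0,0,0]]'
python3 -m inch '[[0,0,-0.1,0,0,0],[0,0,-0.3,0,0,0],[0,0,-0.7,0,0,0],[0,0,-0.9,0,0,0],[0,0,-0.9,0,0,0]]'
python3 -m inch '[[0,0,-0.9,0,0,0],[0,0,-0.6,0,0,0],[0,0,0,0,0,0],[0,0,0,0,0,0],[0,0,0,0,0,0]]'
python3 - <<'E'
from h import *
# cartridge centre when held: grasp pt (0.164) is 34 mm above centre -> 0.198 ahead of TCP
bay('left',.13,.198)
E
```

```text
time: 12.02
ee_pos: [0.4397, -0.2656, 0.2486]
eef_rot: [0.95, -0.312, -0.001, -0.001]
ft_force: [-0.5, 0.5, -0.1]
width: 0.0613
grip_force: 0.0
time: 12.43
ee_pos: [0.4396, -0.2656, 0.2484]
eef_rot: [0.95, -0.312, -0.001, -0.001]
ft_force: [-0.3, 0.7, -1.6]
width: 0.0295
grip_force: 44.9
time: 12.85
ee_pos: [0.4392, -0.2656, 0.3652]
eef_rot: [0.95, -0.312, -0.002, -0.001]
ft_force: [1.1, -1.4, -2.7]
width: 0.0295
grip_force: 44.9
time: 13.27
ee_pos: [0.4394, -0.2658, 0.4232]
eef_rot: [0.95, -0.312, -0.002, -0.001]
ft_force: [0.9, -0.3, -3.5]
width: 0.0297
grip_force: 44.9
t 13.27 turn [-1.51 -3.4  -6.7 ] shift now [ -1.05 -12.7    1.04] shift after turn [ 8.19 -9.45 -2.69] F [ 0.9 -0.3 -3.5]
```

```bash
python3 -m inch '[[0,0,0,-0.19,-0.43,-0.84],[0,0,0,-0.19,-0.43,-0.84],[0,0,0,-0.19,-0.43,-0.84],[0,0,0,-0.19,-0.43,-0.84],[0,0,0,-0.19,-0.43,-0.84]]'
python3 -m inch '[[0,0,0,-0.19,-0.43,-0.84],[0,0,0,-0.19,-0.43,-0.84],[0,0,0,-0.19,-0.41,-0.82],[0.3,-0.35,-0.1,0,0,0],[0.58,-0.67,-0.2,0,0,0]]'
python3 -m inch '[[0.58,-0.67,-0.2,0,0,0],[0.58,-0.67,-0.2,0,0,0],[0.58,-0.67,-0.2,0,0,0],[0.58,-0.67,-0.2,0,0,0],[0.58,-0.67,-0.2,0,0,0]]'
python3 -m inch '[[0.58,-0.67,-0.2,0,0,0],[0.58,-0.67,-0.2,0,0,0],[0.58,-0.67,-0.2,0,0,0],[0.58,-0.67,-0.2,0,0,0],[0.58,-0.67,-0.2,0,0,0]]'
python3 -c "
from h import *
bay('left',.09,.198)"
```

```text
time: 13.68
ee_pos: [0.4395, -0.266, 0.4225]
eef_rot: [0.988, -0.06, -0.142, 0.012]
ft_force: [-0.4, 0.4, -2.9]
width: 0.0295
grip_force: 44.9
time: 14.1
ee_pos: [0.4672, -0.222, 0.4185]
eef_rot: [0.972, 0.086, -0.218, 0.02]
ft_force: [1.3, -0.4, -2.4]
width: 0.0297
grip_force: 44.9
time: 14.52
ee_pos: [0.5647, -0.0636, 0.4054]
eef_rot: [0.972, 0.089, -0.217, 0.02]
ft_force: [0.5, -0.0, -3.0]
width: 0.0296
grip_force: 44.9
time: 14.93
ee_pos: [0.6603, 0.0903, 0.392]
eef_rot: [0.972, 0.089, -0.217, 0.02]
ft_force: [1.7, -1.0, -2.8]
width: 0.0299
grip_force: 44.9
t 14.93 turn [ 0.01  0.03 -0.01] shift now [ 1.46 -1.7   0.58] shift after turn [ 1.46 -1.7   0.59] F [ 1.7 -1.  -2.8]
```

```bash
python3 -m inch '[[0.5,-0.55,0,0,0,0],[0.5,-0.6,0,0,0,0],[0.4,-0.5,0.1,0,0,0],[0,0,0.2,0,0,0],[0,0,0.2,0,0,0]]'
python3 -m inch '[[0,0,0,0,0,0],[0,0,0,0,0,0],[0,0,0,0,0,0],[0,0,0,0,0,0],[0,0,0,0,0,0]]'
python3 - <<'E'
from h import *
bay('left',.06,.198)
o=[]
for n,(a,b,u,v) in dict(side=(120,300,180,330),top=(120,300,160,310)).items():
    p=eyes.camera(n)["pixels"];o.append(cv2.resize(p[a:b,u:v,::-1],None,fx=2.6,fy=2.6,interpolation=cv2.INTER_CUBIC))
cv2.imwrite("pics/ins.png",np.hstack(o))
E
```

```text
time: 15.35
ee_pos: [0.6889, 0.1634, 0.3486]
eef_rot: [0.972, 0.091, -0.218, 0.021]
ft_force: [0.2, -0.8, -2.4]
width: 0.0302
grip_force: 44.9
time: 15.77
ee_pos: [0.6894, 0.1608, 0.3535]
eef_rot: [0.972, 0.089, -0.215, 0.02]
ft_force: [-0.7, -0.5, -3.4]
width: 0.0299
grip_force: 44.9
t 15.77 turn [ 0.   -0.01 -0.01] shift now [ 0.11 -0.11  0.9 ] shift after turn [ 0.11 -0.1   0.9 ] F [-0.7 -0.5 -3.4]
```

View pics/ins.png

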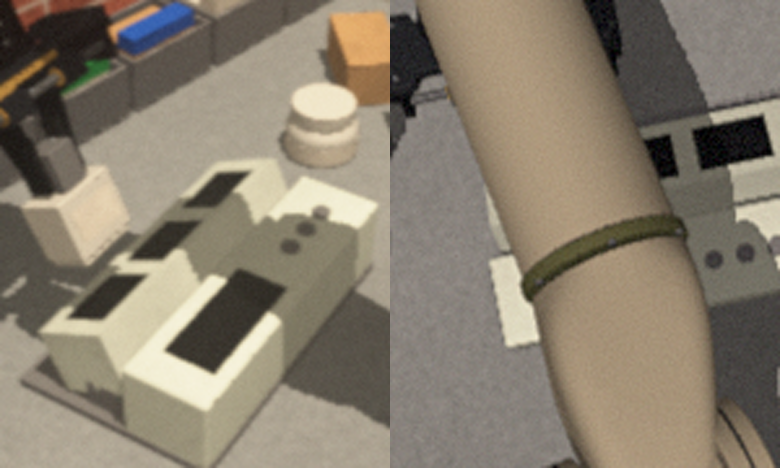

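The side view shows the cartridge held squarely above the left bay (crop (80,215) over (105,295)). I'll insert along the axis and watch the force.

```bash
python3 -m inch '[[0.11,-0.1,0.3,0,0,0],[0,0,0.3,0,0,0],[0,0,0.25,0,0,0],[0,0,0,0,0,0],[0,0,0,0,0,0]]'
python3 -c "
from h import *
bay('left',.045,.198)"
python3 -m inch '[[0,0,0.1,0,0,0],[0,0,0.1,0,0,0],[0,0,0.1,0,0,0],[0,0,0,0,0,0],[0,0,0,0,0,0]]'
python3 -c "
from h import *
bay('left',.045,.198)"
```

```text
time: 16.28
ee_pos: [0.6781, 0.1635, 0.3192]
eef_rot: [0.972, 0.089, -0.216, 0.02]
ft_force: [-1.2, 0.1, -2.2]
width: 0.0298
grip_force: 44.9
t 16.28 turn [ 0.01  0.01 -0.01] shift now [-0.01  0.01  0.39] shift after turn [-0.01  0.01  0.39] F [-1.2  0.1 -2.2]
time: 16.7
ee_pos: [0.6733, 0.1624, 0.309]
eef_rot: [0.972, 0.089, -0.216, 0.02]
ft_force: [0.5, 0.1, -3.4]
width: 0.0298
grip_force: 44.9
t 16.7 turn [ 0.01  0.   -0.01] shift now [-0.    0.01  0.11] shift after turn [-0.    0.01  0.11] F [ 0.5  0.1 -3.4]
```

```bash
python3 -m inch '[[0,0,0.06,0,0,0],[0,0,0.06,0,0,0],[0,0,0.06,0,0,0],[0,0,0,0,0,0],[0,0,0,0,0,0]]'
python3 -m inch '[[0,0,0.06,0,0,0],[0,0,0.06,0,0,0],[0,0,0.06,0,0,0],[0,0,0,0,0,0],[0,0,0,0,0,0]]'
python3 -c "
from h import *
s=r.read_state();print(RB.inv().apply(s['ft_force']),s['torque'])
bay('left',.03,.198)"
```

```text
time: 17.12
ee_pos: [0.6703, 0.162, 0.3024]
eef_rot: [0.972, 0.089, -0.216, 0.02]
ft_force: [0.4, -0.1, -3.2]
width: 0.0294
grip_force: 44.9
time: 17.53
ee_pos: [0.6672, 0.1614, 0.2958]
eef_rot: [0.972, 0.089, -0.216, 0.02]
ft_force: [0.7, 1.2, -3.5]
width: 0.0295
grip_force: 44.9
[ 2.24832905 -1.05427509  2.78485291] [ 0.38302246 -0.77205299 -0.10716902]
t 17.53 turn [ 0.01  0.01 -0.  ] shift now [-0.    0.01  0.12] shift after turn [-0.    0.01  0.12] F [ 0.7  1.2 -3.5]
```

```bash
python3 -m inch '[[0,0,0.1,0,0,0],[0,0,0.1,0,0,0],[0,0,0.1,0,0,0],[0,0,0,0,0,0],[0,0,0,0,0,0]]'
python3 -m inch '[[0,0,0.1,0,0,0],[0,0,0.1,0,0,0],[0,0,0.1,0,0,0],[0,0,0,0,0,0],[0,0,0,0,0,0]]'
python3 -c "
from h import *
s=r.read_state();print(RB.inv().apply(s['ft_force']),s['torque'])
bay('left',.0,.198)"
```

```text
time: 17.95
ee_pos: [0.6622, 0.1604, 0.2848]
eef_rot: [0.972, 0.089, -0.216, 0.02]
ft_force: [-0.6, 0.7, -2.8]
width: 0.0298
grip_force: 44.9
time: 18.37
ee_pos: [0.6572, 0.1595, 0.2739]
eef_rot: [0.972, 0.089, -0.216, 0.02]
ft_force: [-0.1, 0.6, -4.1]
width: 0.0298
grip_force: 44.9
[ 1.71562353 -0.60632827  3.72412123] [ 0.64585844 -0.69329299 -0.23547621]
t 18.37 turn [ 0.01  0.01 -0.01] shift now [-0.    0.01  0.26] shift after turn [-0.    0.01  0.26] F [-0.1  0.6 -4.1]
```

```bash
python3 -m inch '[[0,0,0.1,0,0,0],[0,0,0.06,0,0,0],[0,0,0.04,0,0,0],[0,0,0,0,0,0],[0,0,0,0,0,0]]'
python3 -m inch '[[0,0,0.03,0,0,0],[0,0,0.03,0,0,0],[0,0,0.03,0,0,0],[0,0,0,0,0,0],[0,0,0,0,0,0]]'
python3 -c "
from h import *
s=r.read_state();print(RB.inv().apply(s['ft_force']),s['torque'])
bay('left',.0,.198)"
```

```text
time: 18.78
ee_pos: [0.654, 0.1589, 0.2669]
eef_rot: [0.972, 0.089, -0.216, 0.02]
ft_force: [-0.5, 2.1, -3.5]
width: 0.0297
grip_force: 44.9
time: 19.2
ee_pos: [0.6528, 0.1586, 0.2642]
eef_rot: [0.972, 0.089, -0.215, 0.02]
ft_force: [2.0, 2.3, 1.3]
width: 0.0296
grip_force: 44.9
[ 1.61618112 -1.88502361 -2.22012105] [ 0.73529465 -0.72116468 -0.20157609]
t 19.2 turn [ 0.   -0.01 -0.01] shift now [-0.    0.01 -0.  ] shift after turn [-0.    0.01 -0.  ] F [2.  2.3 1.3]
```

Contact is just starting at depth 50 mm. I'll press it fully home before letting go.

```bash
python3 -m inch '[[0,0,0.04,0,0,0],[0,0,0.04,0,0,0],[0,0,0.03,0,0,0],[0,0,0,0,0,0],[0,0,0,0,0,0]]'
python3 -c "
from h import *
s=r.read_state();print(RB.inv().apply(s['ft_force']),s['torque'])
bay('left',.0,.198)"
```

```text
time: 19.62
ee_pos: [0.6521, 0.1582, 0.2643]
eef_rot: [0.973, 0.089, -0.212, 0.02]
ft_force: [7.3, 0.9, 22.3]
width: 0.0295
grip_force: 45.0
[ -2.80541319   0.47388658 -23.33132418] [ 0.28022807  0.66664337 -0.07934415]
t 19.62 turn [ 0.   -0.05 -0.01] shift now [ 0.01  0.   -0.01] shift after turn [ 0.01  0.   -0.01] F [ 7.3  0.9 22.3]
```

```bash
python3 -m inch '[[0,0,-0.06,0,0,0],[0,0,0,0,0,0],[0,0,0,0,0,0],[0,0,0,0,0,0],[0,0,0,0,0,0]]' 0.5 20
python3 -m inch '[[0,0,0,0,0,0],[0,0,0,0,0,0],[0,0,-0.2,0,0,0],[0,0,-0.4,0,0,0],[0,0,-0.6,0,0,0]]'
python3 -m inch '[[0,0,-0.8,0,0,0],[0,0,-0.9,0,0,0],[0,0,-0.9,0,0,0],[0,0,-0.9,0,0,0],[0,0,0,0,0,0]]'
python3 -m inch '[[0,0.9,0,0,0,0],[0,0.9,0,0,0,0],[0,0.9,0,0,0,0],[0,0.9,0,0,0,0],[0,0.9,0,0,0,0]]'
python3 -m inch '[[0,0.9,0,0,0,0],[0,0.9,0,0,0,0],[0,0.5,0,0,0,0],[0,0,0,0,0,0],[0,0,0,0,0,0]]'
python3 - <<'E'
from h import *
o=[]
for n,(a,b,u,v) in dict(side=(150,330,180,330),top=(120,300,160,310)).items():
    p=eyes.camera(n)["pixels"];o.append(cv2.resize(p[a:b,u:v,::-1],None,fx=2.6,fy=2.6,interpolation=cv2.INTER_CUBIC))
cv2.imwrite("pics/fin.png",np.hstack(o))
E
```

```text
time: 20.03
ee_pos: [0.6516, 0.1582, 0.2614]
eef_rot: [0.972, 0.089, -0.216, 0.021]
ft_force: [-0.2, -0.3, 0.4]
width: 0.0554
grip_force: 0.0
time: 20.45
ee_pos: [0.6715, 0.162, 0.3049]
eef_rot: [0.972, 0.089, -0.217, 0.021]
ft_force: [0.6, 0.2, 0.9]
width: 0.0649
grip_force: 0.0
time: 20.87
ee_pos: [0.7293, 0.1708, 0.4333]
eef_rot: [0.973, 0.087, -0.212, 0.02]
ft_force: [1.4, -0.0, 0.6]
width: 0.0654
grip_force: 0.0
time: 21.28
ee_pos: [0.7588, 0.0014, 0.4259]
eef_rot: [0.972, 0.087, -0.217, 0.019]
ft_force: [-0.3, -0.6, -1.0]
width: 0.0655
grip_force: 0.0
time: 21.7
ee_pos: [0.7686, -0.0859, 0.4214]
eef_rot: [0.973, 0.087, -0.214, 0.02]
ft_force: [-0.1, 1.4, -0.4]
width: 0.0649
grip_force: 0.0
```

View pics/fin.png

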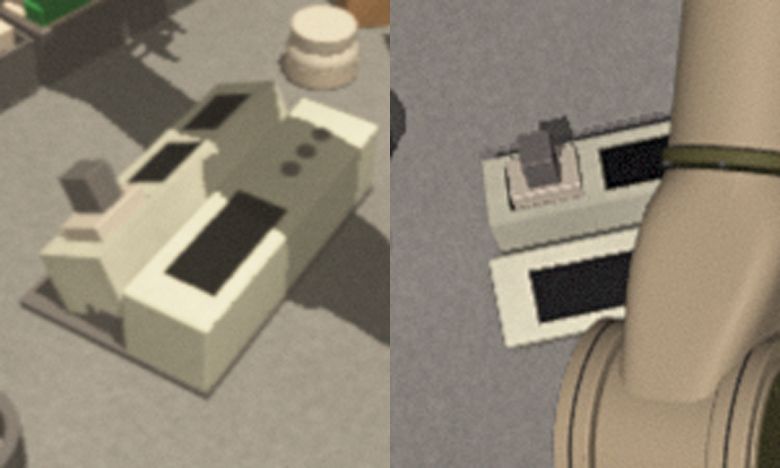

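The cartridge sits in the left bay with only its top edge and tab standing out (side crop (92,205), top crop (545,165)), and the robot is clear, so I hand the job in.

```bash
python3 -c "
from bench import job
print(job.close_job())"
```

```text
the job is handed in; nothing more can be done
None
```

I felt down all three bays, touched the bottom of the empty one (left) at 50 mm, then pushed the narrow cartridge fully home there before releasing it, and handed the job in at about 22 s with the robot clear.

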